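# Make up two drill repair kits

## Task

Make up the two drill repair kits, one part to a compartment, each part set down near the middle of its compartment, flat on the tray floor and the same way up as it stands now. The gearbox kit goes in the long three-compartment tray: ring gear in the compartment at the end with the pull tab, planet carrier in the middle one, chuck at the plain end; the motor kit goes in the short two-compartment tray: motor at the pull-tab end, trigger switch at the plain end. Leave the drill housing, the grease tin and the wrench where they are.

Things in the scene. Friction and masses are not known exactly. Their poses are not given: they have to be found in the camera images.
- motor_c (a point): Drill motor: upright steel can of 36 mm diameter with a white end cap (33 mm diameter) on top, 40 mm high together, and a brass pinion of 10 mm diameter standing 10 mm above it; 50 mm high in all, 0.13 to 0.25 kg. The point is on its axis, 25 mm above its underside; z up.
- ring_gear_c (a point): Ring gear: dark steel ring with fine teeth inside, lying flat, 44 mm outside diameter, 29 mm hole, 20 mm high, about 80 g. The point is on its axis half-way up (10 mm above its underside); z up.
- carrier_c (a point): Planet carrier: off-white plastic disc, 42 mm diameter and 14 mm thick, carrying three small steel gears on top; 24 mm high in all, about 60 g. The point is on its axis, 12 mm above its underside; z up.
- chuck_c (a point): Drill chuck standing nose up: black sleeve of 42 mm diameter, straight from the foot up to 30 mm, then tapering to 26 mm at 46 mm, with a short steel nose (19 mm diameter) on top; 50 mm high in all, 0.15 to 0.3 kg. The point is on its axis, 25 mm above its underside; z up.
- switch_c (a point): Trigger switch: metal box 30 (x) x 26 (y) x 28 mm high with a black trigger (12 x 20 x 22 mm high) on its +x end; 42 mm long in all, about 60 g. The point is the middle of the whole, 14 mm above its underside; x points along it towards the trigger, z up. Grip it across the 26 mm sides; the middle of the metal box lies 6 mm from the point towards -x.
- long_tray: Fixed grey plastic tray, 232 x 80 mm, a row of three compartments 72 x 72 mm inside; floor 4 mm thick, rims and ribs 4 mm thick, tops 10 mm above the bench. A pull tab (18 long, 36 wide, 6 mm thick, black dot) sticks out of one short end. Origin: middle of the tray (without tab) at bench level; x along the tray towards the tab, z up. Compartment centres at y = 0, x = 76 mm (tab end), 0, -76 mm (plain end). Any yaw.
- short_tray: Fixed grey plastic tray, 156 x 80 mm, a row of two compartments 72 x 72 mm inside; floor 4 mm thick, rims and ribs 4 mm thick, tops 10 mm above the bench. A pull tab (18 long, 36 wide, 6 mm thick, black dot) sticks out of one short end. Origin: middle of the tray (without tab) at bench level; x along the tray towards the tab, z up. Compartment centres at y = 0, x = 38 mm (tab end), -38 mm (plain end). Any yaw.
- housing: Bystander, to be left alone: half of a blue-green drill housing lying open side up, beyond the parts. Barrel trough 64 mm (x) by 150 mm (y), 28 mm high, a handle of about 120 mm going off towards +x. Origin: on the bench at the middle of the near long side of the barrel.
- grease_tin: Bystander, to be left alone: round closed metal tin, 68 mm diameter, 38 mm high. Origin: centre of its underside.
- wrench: Bystander, to be left alone: steel wrench lying flat, about 0.19 m long along its x, under 15 mm high. Origin: under its middle.
Things that resemble listed ones, but are neither listed nor needed, are in the scene too. Leave any orange look-alike of the part that bears carrier_c alone. What is shaped like the part that bears motor_c but red is not meant.

How it is judged:
By the outcome, as a careful person would: the job done as asked, in the order asked, and still so for the second after the job is handed in, with the robot touching nothing.
It also fails if it takes over 120 s, if anything falls off the work surface, if the arm or the gripper's body presses on something with over 40 N, if the wrist force passes 120 N, or if a joint passes its speed limit or range.

## Robot

A 7-joint arm with a two-finger parallel gripper is mounted at the origin on the work surface. World frame = base frame: x ahead of the robot, y to its left, z up, the work surface at z = 0. Lengths are in m, angles in rad, forces in N, time in s.
With the tool pointing down it reaches from about 0.425 to 1.025 m from the base axis. Payload 9.4 kg.
Tool frame: the origin (TCP) lies midway between the tips of the shut fingers; the grasp point (between the pads) lies 19 mm behind it; z points along the fingers, y is the line along which they close (so a half turn about z gives the same grasp; the last joint's range is limited). The gripper opens to 93 mm and grips with 3 to 60 N. Pads are 15 mm wide; open, the fingers measure 128 mm over their backs; the gripper's body (75 mm by 188 mm) begins 65 mm behind the grasp point.
Start: joints at [-1.227, 0.599, -0.003, 1.599, 0.002, 0.943, -0.08], TCP at [0.296, 0.662, 0.219] pointing down, gripper open.
Joint ranges: [-2.57, 2.57], [-0.35, 1.97], [-1.29, 1.29], [0.11, 2.56], [-1.05, 4.19], [0.11, 1.86], [-2.63, 2.63]. Speed limits (rad/s): [2.22, 2.22, 3.01, 3.01, 3.14, 3.14, 3.14].

## Interface

Orientations are given as [roll, pitch, yaw] about the fixed x, y, z axes, in that order (R = Rz(yaw) Ry(pitch) Rx(roll)).
In Python, from rig import manip gives the robot as it stands.
- The arm moves only by the tool step_arm, never from a script. Its argument "moves" is a list of rows, each a list of 3 entries, a list of its own where there are three numbers: the closure in counts, from 0 (fully open) to 255 (shut), then the shift along the tool's x, y, z in m, then the turn about the tool's z in rad. A call has exactly 8 rows; each row shifts and turns the commanded pose from where the row before left it, along the tool's axes as they then stand; what a row does not reach is not made up. A row lasts 1/8 s, in which the tool goes at most 62.5 mm and 10.7 degrees, less where a joint would pass 70% of its speed; a pose out of reach is approached as far as the arm can. A call with a gripper value outside its range is refused whole. The fingers move at their own pace and stop on an object; "newtons" is the grip in N (left out, the last holds). Time passes only in rows, so rows that do not move let the fingers close, or fill a call up. It gives the time, the measured TCP pose, the force, the opening and the grip force at its end, in the units of the state.
- manip.sense(): the state, without advancing time (a new reading comes with each control period).
- manip.grab_frame(name): name is "side" or "top"; returns (picture, depth): 400x640x3 uint8, red, green, blue; 400x640 float32, m along the optical axis (not along the pixel's ray), 0 where there is no reading.
- manip.camera_params(name): a dict with "fx", "fy", "cx", "cy" (pixels), "world_to_cam" (4x4, takes a point from world to camera coordinates). Camera axes: x right, y down, z forward; pixel columns grow to the right and rows downward; lengths in m; the calibration is good to about 2 mm. A picture is of the moment at which its call begins. camera_params takes no time and is no camera call.
- manip.hand_in(): hands the job in; it is judged then, once.
The state is a dict: "time": time; "q": joint angles; "qvel": joint speeds; "effort": joint torques, N m; "eef_pos": TCP position; "eef_rot": TCP orientation; "contact_force": force on the tool from outside, world axes, zero at the start; "wrist_torque": the same for the moment, N m; "finger_gap": finger opening in m; "gripper_force": force on a finger pad.
Only numpy, scipy, OpenCV 4.12 (cv2) and the standard library are available. Lean on these libraries where they do the work, as an engineer would, in place of code of your own. Each camera call takes 0.05 s, during which the arm holds its last target. There are 200 camera calls.

## Working session

There is one attempt and no reset: what is moved stays moved. The work goes in short steps, Python scripts to look and compute and a tool call to move; the robot and the scene stay as the last step left them, time stands still between calls to the robot, and variables do not carry over. Pictures are saved under pics/ and viewed, at most 15 in all, crops included, and the job is handed in when it is done.

Besides the shell and the picture viewer there is one more tool, called as name(argument=value, ...), one argument or row to a line, values as JSON. step_arm: Moves the arm, as the interface text tells. Its arguments: {"type":"object","properties":{"moves":{"type":"array"},"newtons":{"type":"number"}},"required":["moves"]}

```bash
mkdir -p pics; cat > h.py <<'E'
import numpy as np, cv2
from rig import manip
def grab(n,save=None):
    p,d=manip.grab_frame(n)
    if save: cv2.imwrite('pics/'+save,p[:,:,::-1])
    return p,d
def world(n,d):
    c=manip.camera_params(n);v,u=np.mgrid[:d.shape[0],:d.shape[1]]
    P=np.stack([(u-c['cx'])/c['fx']*d,(v-c['cy'])/c['fy']*d,d,np.ones_like(d)],-1)
    W=P@np.linalg.inv(np.array(c['world_to_cam'])).T
    W[d==0]=np.nan
    return W[...,:3]
E
python3 - <<'E'
from h import *
for n in('top','side'):
    p,d=grab(n,n+'0.png');np.savez(n+'0.npz',p=p,d=d)
    c=manip.camera_params(n);T=np.array(c['world_to_cam']);print(n,c['fx'],-T[:3,:3].T@T[:3,3],T[2,:3])
print(manip.sense())
E
```

```text
top 480.14636788742445 [0.3862611  0.00705455 1.15419749] [ 0.19693202 -0.01989824 -0.9802152 ]
side 369.4101579961918 [0.54509206 0.56414226 0.54064737] [ 0.07064386 -0.74508261 -0.66322043]
{'time': 0.1, 'q': array([-1.22668094,  0.60005113, -0.00253111,  1.60000511,  0.00179002,
        0.94287737, -0.07983044]), 'qvel': array([ 4.96257555e-04, -2.80330465e-03,  1.86334542e-03, -4.99078149e-04,
       -2.16351635e-04, -3.65451643e-05,  1.28837932e-03]), 'effort': array([ 4.87841651e-03, -7.66564322e+01,  1.50181498e+00, -2.52933419e+01,
       -5.23006835e-02,  1.36125513e-02,  5.37391111e-05]), 'eef_pos': array([0.29601595, 0.66137213, 0.21785813]), 'eef_rot': array([-3.14025962e+00,  1.24592748e-04,  2.72078935e+00]), 'contact_force': array([-0.11716408, -0.43583186, -0.46618022]), 'wrist_torque': array([-0.03947217,  0.00455398,  0.0090338 ]), 'gripper_force': 0.0, 'finger_gap': 0.09337679651377034}
```

View pics/top0.png

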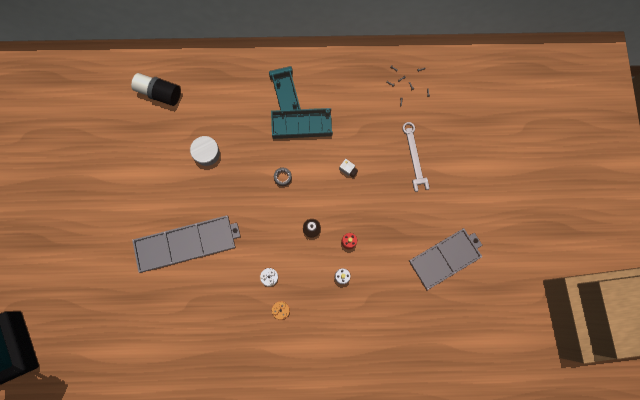

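View pics/side0.png

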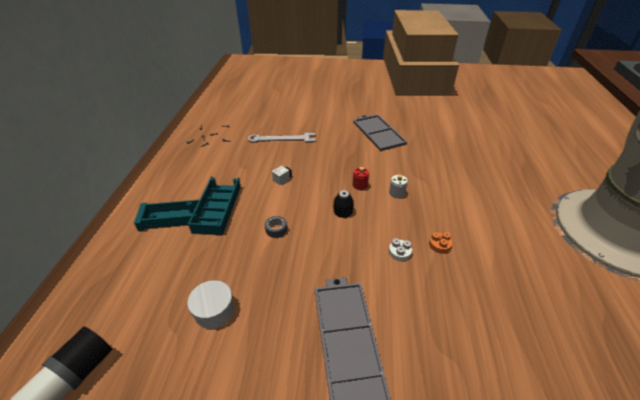

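The top view shows the ring gear at (283,177), switch (348,168), chuck (312,228), carrier (269,277) and motor (343,277). The long tray's tab is at (235,230) and the short tray's at (475,240). The red motor (349,241) and orange carrier (281,311) are decoys. Side view agrees.

```bash
python3 - <<'E'
from h import *
Z={n:np.load(n+'0.npz') for n in('top','side')}
W={n:world(n,Z[n]['d']) for n in Z}
for n in Z:
    w=W[n];m=(abs(w[...,0]-.6)<.35)&(abs(w[...,1])<.5)&(abs(w[...,2])<.02)
    q=w[m];q=q[abs(q[:,2]-np.median(q[:,2]))<.003];print(n,'bench z',np.median(q[:,2]),q[:,2].std(),len(q))
px={'ring':(283,177),'switch':(348,168),'chuck':(312,228),'carrier':(269,277),'motor':(343,277),'long':(185,245),'short':(445,260),'red':(349,241)}
for k,(u,v) in px.items():
    c=np.nanmedian(W['top'][v-3:v+4,u-3:u+4].reshape(-1,3),0)
    R=.16 if k=='long' else .12 if k=='short' else .04
    for n in Z:
        w=W[n];m=(np.hypot(w[...,0]-c[0],w[...,1]-c[1])<R)&(w[...,2]>.003)
        q=w[m]
        if len(q)<10: continue
        zt=np.percentile(q[:,2],98)
        r=cv2.minAreaRect(q[:,:2].astype(np.float32)*1000)
        t=q[q[:,2]>zt-.004]
        (cc,rad)=cv2.minEnclosingCircle(q[:,:2].astype(np.float32)*1000)
        print(k,n,len(q),'zt %.3f'%zt,'rect',np.round(r[0],1),np.round(r[1],1),round(r[2],1),'circ',np.round(cc,1),round(rad,1),'topmean',np.round(t.mean(0)*1000,1))
# rectified views, switch and trays
p=cv2.resize(Z['top']['p'][145:192,325:372],None,fx=8,fy=8,interpolation=cv2.INTER_CUBIC)
s=cv2.resize(Z['side']['p'][160:190,265:300],None,fx=11,fy=11,interpolation=cv2.INTER_CUBIC)
H=max(p.shape[0],s.shape[0]);f=lambda a:cv2.copyMakeBorder(a,0,H-a.shape[0],0,0,0)
cv2.imwrite('pics/sw.png',np.hstack([f(p),f(s)])[:,:,::-1])
E
```

```text
top bench z 0.0011804712115992544 0.0015489782597950092 87411
side bench z -9.756288144702197e-05 0.0010039654365879087 94689
ring top 296 zt 0.025 rect [690.6  64.8] [77.8 75. ] 74.1 circ [689.9  64.6] 39.8 topmean [687.6  65.1  22.9]
ring side 354 zt 0.021 rect [689.   67.6] [42.4 44.1] 44.9 circ [685.2  67. ] 25.5 topmean [688.8  67.9  19.5]
switch top 325 zt 0.032 rect [700.6 -96. ] [74.7 77. ] 43.5 circ [701.1 -95.3] 39.4 topmean [707.6 -92.5  30.3]
switch side 264 zt 0.030 rect [704.4 -95.6] [43.3 28.2] 54.9 circ [704.4 -94.2] 23.7 topmean [707.8 -90.2  28. ]
chuck top 384 zt 0.053 rect [552.5  -3.7] [73.2 75.7] 65.2 circ [552.7  -3.4] 39.6 topmean [558.5  -1.3  51.4]
chuck side 446 zt 0.050 rect [552.8   6.9] [32.3 54.6] 74.6 circ [550.8   0.8] 28.6 topmean [5.591e+02 2.000e-01 4.930e+01]
carrier top 361 zt 0.027 rect [444.9  99. ] [73.4 74.5] 72.2 circ [444.7  99.2] 39.7 topmean [446.   99.8  25.7]
carrier side 405 zt 0.025 rect [448.7 105.2] [47.  41.6] 57.3 circ [452.9 106.3] 27.0 topmean [446.4 102.6  23.4]
motor top 346 zt 0.051 rect [438.7 -71.9] [74.4 77.8] 36.3 circ [438.7 -72. ] 39.9 topmean [442.7 -71.3  50.6]
motor side 341 zt 0.050 rect [442.1 -68.7] [37.1 33.2] 57.6 circ [442.8 -69. ] 18.7 topmean [442.9 -68.8  49. ]
long top 4266 zt 0.013 rect [525.  300.4] [313.6 317. ] 75.9 circ [525.8 300.3] 159.9 topmean [532.2 298.3  10.8]
long side 5446 zt 0.011 rect [551.8 310.3] [234.  212.7] 47.8 circ [533.7 310.9] 140.1 topmean [533.7 285.    9.7]
short top 3557 zt 0.014 rect [ 475.9 -320.1] [237.2 236.2] 61.8 circ [ 475.3 -320. ] 120.0 topmean [ 480.  -324.7   12.1]
short side 859 zt 0.011 rect [ 483.5 -326.4] [ 82.7 175.4] 28.2 circ [ 483.8 -323. ] 91.4 topmean [ 478.1 -314.5    9.2]
red top 351 zt 0.052 rect [521.1 -89. ] [75.6 78.3] 57.5 circ [522.1 -88.6] 39.8 topmean [525.2 -90.1  51.4]
red side 318 zt 0.050 rect [525.6 -87.2] [33.9 33.4] 31.8 circ [525.  -87.8] 18.4 topmean [525.5 -88.6  49. ]
```

View pics/sw.png

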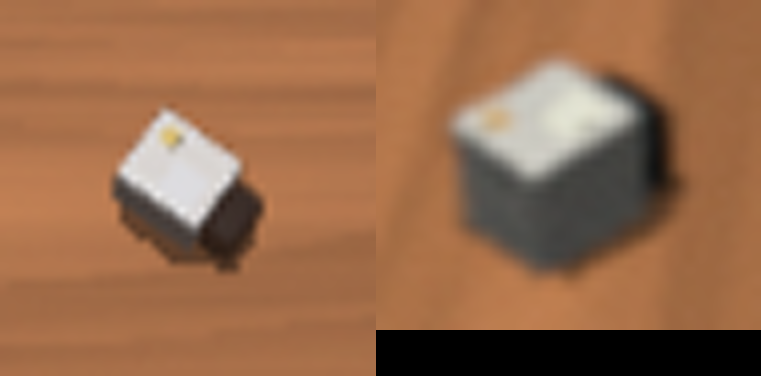

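```bash
python3 - <<'E'
from h import *
Z=np.load('top0.npz');w=world('top',Z['d'])
hsv=cv2.cvtColor(Z['p'],cv2.COLOR_RGB2HSV);g=((hsv[...,1]<70)).astype(np.uint8)
g=cv2.morphologyEx(g,cv2.MORPH_CLOSE,np.ones((5,5)))
for k,(u,v),R,tab in(('long',(185,245),70,(235,230)),('short',(445,260),55,(475,240))):
    m=g.copy();o=cv2.circle(np.zeros_like(g),(u,v),R,1,-1);m&=o
    m=cv2.morphologyEx(m,cv2.MORPH_OPEN,cv2.getStructuringElement(cv2.MORPH_ELLIPSE,(21,21)))
    c=manip.camera_params('top');Ti=np.linalg.inv(np.array(c['world_to_cam']))
    def pl(P,z=.008):
        r=np.c_[(P[:,0]-c['cx'])/c['fx'],(P[:,1]-c['cy'])/c['fy'],np.ones(len(P))]@Ti[:3,:3].T
        return Ti[:2,3]+r[:,:2]*((z-Ti[2,3])/r[:,2:])
    P=pl(np.argwhere(m)[:,::-1].astype(float));t=pl(np.array([tab],float))[0]
    r=cv2.minAreaRect((P*1000).astype(np.float32))
    C=np.array(r[0])/1000;b=cv2.boxPoints(r)/1000
    e=b[1]-b[0];e2=b[2]-b[1];e=e if np.hypot(*e)>np.hypot(*e2) else e2
    e/=np.hypot(*e);e*=np.sign(e@(t-C))
    print(k,C,r[1],'yaw',np.degrees(np.arctan2(e[1],e[0])),[ (C+e*s).round(4) for s in((.076,0,-.076) if k=='long' else (.038,-.038))])
w=world('side',np.load('side0.npz')['d'])
m=(np.hypot(w[...,0]-.4776,w[...,1]+.32)<.12)&(w[...,2]>.0075);q=w[m];print(cv2.minAreaRect((q[:,:2]*1000).astype(np.float32)))
E
```

```text
long [0.53107672 0.29743405] (81.38113403320312, 245.09640502929688) yaw -76.358894 [array([0.549 , 0.2236]), array([0.5311, 0.2974]), array([0.5132, 0.3713])]
short [ 0.48221326 -0.32708051] (80.25041961669922, 170.411865234375) yaw -61.302605 [array([ 0.5005, -0.3604]), array([ 0.464 , -0.2937])]
((479.8886413574219, -319.6786193847656), (82.6722640991211, 160.04208374023438), 28.152116775512695)
```

```bash
cat > plan.py <<'E'
import sys,json
from h import *
def plan(segs):
    """segs: (xyz or None, yaw_deg or None, count, maxstep m, still rows). Print rows in tool axes."""
    s=manip.sense();p=np.array(s['eef_pos']);y=s['eef_rot'][2]
    print('t %.1f'%s['time'],p.round(4),round(np.degrees(y),1),'gap',round(s['finger_gap'],4),'q',np.round(s['q'],2))
    rows=[]
    for P,Y,c,ms,w in segs:
        P=p if P is None else np.array(P,float);Yt=y if Y is None else np.radians(Y)
        n=int(max(np.ceil(np.linalg.norm(P-p)/ms-1e-6),np.ceil(abs(Yt-y)/.15-1e-6),0))
        for i in range(n,0,-1):
            d=(P-p)/i
            R=np.array([[np.cos(y),np.sin(y),0],[np.sin(y),-np.cos(y),0],[0,0,-1]])
            r=np.round(R.T@d,3)+0.; a=round(-(Yt-y)/i,2)+0.
            p=p+R@r;y=y-a;rows.append([c,r.tolist(),a])
        rows+=[[c,[0,0,0],0]]*w
    while len(rows)%8: rows.append([rows[-1][0],[0,0,0],0])
    for i in range(0,len(rows),8): print(json.dumps(rows[i:i+8]).replace(' ',''))
    print('end',p.round(4),round(np.degrees(y),1))
E
python3 - <<'E'
from plan import *
plan([((.688,.0665,.06),148.6,60,.05,2)])
E
```

```text
t 0.1 [0.296  0.6614 0.2179] 155.9 gap 0.0934 q [-1.23  0.6  -0.    1.6   0.    0.94 -0.08]
[[60,[-0.04,-0.026,0.011],0.01],[60,[-0.04,-0.025,0.01],0.01],[60,[-0.041,-0.025,0.011],0.01],[60,[-0.041,-0.024,0.01],0.01],[60,[-0.041,-0.024,0.011],0.01],[60,[-0.041,-0.023,0.01],0.01],[60,[-0.042,-0.023,0.011],0.01],[60,[-0.042,-0.023,0.01],0.01]]
[[60,[-0.042,-0.022,0.011],0.01],[60,[-0.042,-0.022,0.01],0.01],[60,[-0.042,-0.021,0.011],0.01],[60,[-0.043,-0.021,0.01],0.0],[60,[-0.042,-0.021,0.011],0.01],[60,[-0.043,-0.021,0.01],0.0],[60,[-0.043,-0.02,0.011],0.01],[60,[0,0,0],0]]
[[60,[0,0,0],0],[60,[0,0,0],0],[60,[0,0,0],0],[60,[0,0,0],0],[60,[0,0,0],0],[60,[0,0,0],0],[60,[0,0,0],0],[60,[0,0,0],0]]
end [0.6884 0.0666 0.0599] 148.4
```

step_arm(
  moves=[
    [60, [-0.04, -0.026, 0.011], 0.01],
    [60, [-0.04, -0.025, 0.01], 0.01],
    [60, [-0.041, -0.025, 0.011], 0.01],
    [60, [-0.041, -0.024, 0.01], 0.01],
    [60, [-0.041, -0.024, 0.011], 0.01],
    [60, [-0.041, -0.023, 0.01], 0.01],
    [60, [-0.042, -0.023, 0.011], 0.01],
    [60, [-0.042, -0.023, 0.01], 0.01],
  ],
  newtons=20,
)

```text
time: 1.1
eef_pos: [0.5064, 0.3426, 0.134]
eef_rot: [-3.141, -0.0, 2.641]
contact_force: [0.9, 0.7, 0.8]
finger_gap: 0.0712
gripper_force: 0.0
```

step_arm(
  moves=[
    [60, [-0.042, -0.022, 0.011], 0.01],
    [60, [-0.042, -0.022, 0.01], 0.01],
    [60, [-0.042, -0.021, 0.011], 0.01],
    [60, [-0.043, -0.021, 0.01], 0.0],
    [60, [-0.042, -0.021, 0.011], 0.01],
    [60, [-0.043, -0.021, 0.01], 0.0],
    [60, [-0.043, -0.02, 0.011], 0.01],
    [60, [0, 0, 0], 0],
  ],
)

```text
time: 2.1
eef_pos: [0.6897, 0.0615, 0.0592]
eef_rot: [-3.139, 0.001, 2.584]
contact_force: [-0.8, 0.0, -0.3]
finger_gap: 0.0711
gripper_force: 0.0
```

```bash
python3 - <<'E'
from plan import *
grab('side','s1.png')
plan([((.688,.0665,.06),148.6,60,.04,0),((.688,.0665,.009),148.6,60,.02,1)])
E
```

```text
t 2.1 [0.6887 0.0646 0.0596] 148.2 gap 0.0712 q [-0.15  0.74 -0.04  1.79  0.04  0.61  0.8 ]
[[60,[0.002,0.001,0.0],-0.01],[60,[0.0,0.0,0.017],0.0],[60,[0.0,0.0,0.017],0.0],[60,[0.0,0.0,0.017],0.0],[60,[0,0,0],0],[60,[0,0,0],0],[60,[0,0,0],0],[60,[0,0,0],0]]
end [0.6875 0.0665 0.0086] 148.8
```

View pics/s1.png

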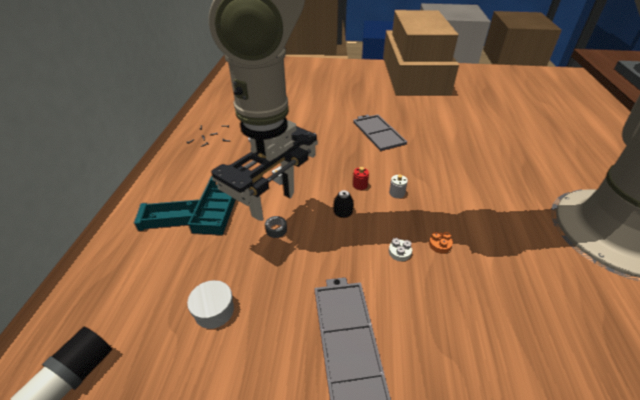

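The gripper is above the ring gear (277,227), fingertips at about (257,212) and (289,198), and nothing else has moved.

step_arm(
  moves=[
    [60, [0, 0, 0.017], 0],
    [60, [0, 0, 0.017], 0],
    [60, [0, 0, 0.017], 0],
    [60, [0, 0, 0], 0],
    [60, [0, 0, 0], 0],
    [60, [0, 0, 0], 0],
    [130, [0, 0, 0], 0],
    [180, [0, 0, 0], 0],
  ],
)

```text
time: 3.15
eef_pos: [0.6888, 0.067, 0.0101]
eef_rot: [3.141, 0.001, 2.591]
contact_force: [0.5, -0.6, -0.1]
finger_gap: 0.0558
gripper_force: 0.0
```

step_arm(
  moves=[
    [180, [0, 0, 0], 0],
    [180, [0, 0, 0], 0],
    [180, [0, 0, 0], 0],
    [180, [0, 0, -0.02], 0],
    [180, [0, 0, -0.03], 0],
    [180, [0, 0, -0.03], 0],
    [180, [0, 0, -0.02], 0],
    [180, [0, 0, 0], 0],
  ],
)

```text
time: 4.15
eef_pos: [0.6895, 0.0671, 0.1117]
eef_rot: [3.14, 0.002, 2.591]
contact_force: [-0.2, -0.4, -1.6]
finger_gap: 0.0436
gripper_force: 20.0
```

```bash
sed -i 's/def plan(segs):/def plan(segs,start=None):/; s/^    rows=\[\]/    if start: p,y=np.array(start[0],float),np.radians(start[1])\n    rows=[]/' plan.py
python3 - <<'E'
from plan import *
grab('side','s2.png')
plan([((.548,.2307,.11),148.6,180,.04,0),((.548,.2307,.030),148.6,180,.03,2),((.548,.2307,.0135),148.6,180,.01,3)],((.688,.0666,.109),148.4))
E
```

```text
t 4.2 [0.6888 0.067  0.1103] 148.4 gap 0.0435 q [-0.15  0.68 -0.04  1.76  0.04  0.7   0.81]
[[180,[0.034,0.011,0.0],0.0],[180,[0.034,0.011,0.0],0.0],[180,[0.034,0.011,0.0],0.0],[180,[0.034,0.011,0.0],0.0],[180,[0.035,0.011,-0.001],0.0],[180,[0.034,0.011,0.0],0.0],[180,[0.0,0.0,0.027],0.0],[180,[0.0,0.0,0.027],0.0]]
[[180,[0.0,0.0,0.026],0.0],[180,[0,0,0],0],[180,[0,0,0],0],[180,[0.0,0.0,0.008],0.0],[180,[0.0,0.0,0.009],0.0],[180,[0,0,0],0],[180,[0,0,0],0],[180,[0,0,0],0]]
end [0.548  0.2302 0.013 ] 148.4
```

View pics/s2.png

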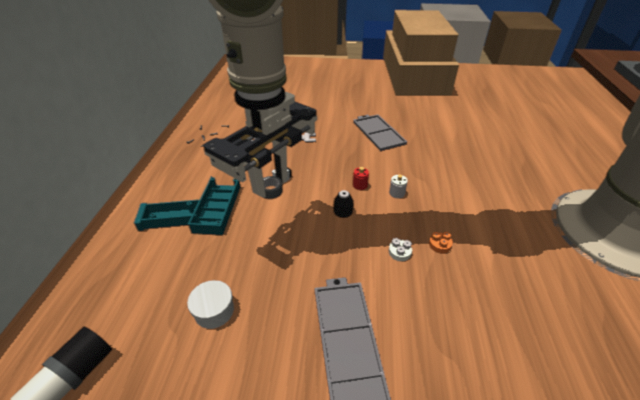

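Ring gear is held level between the fingers at (272,188), gap 43.5 mm.

step_arm(
  moves=[
    [180, [0.034, 0.011, 0], 0],
    [180, [0.034, 0.011, 0], 0],
    [180, [0.034, 0.011, 0], 0],
    [180, [0.034, 0.011, 0], 0],
    [180, [0.035, 0.011, 0], 0],
    [180, [0.034, 0.011, 0], 0],
    [180, [0, 0, 0.027], 0],
    [180, [0, 0, 0.027], 0],
  ],
)

```text
time: 5.2
eef_pos: [0.5476, 0.231, 0.0541]
eef_rot: [-3.141, -0.001, 2.592]
contact_force: [-0.0, 0.4, -0.1]
finger_gap: 0.0432
gripper_force: 20.0
```

step_arm(
  moves=[
    [180, [0, 0, 0.026], 0],
    [180, [0, 0, 0], 0],
    [180, [0, 0, 0], 0],
    [180, [0, 0, 0.008], 0],
    [180, [0, 0, 0.008], 0],
    [180, [0, 0, 0], 0],
    [180, [0, 0, 0], 0],
    [180, [0, 0, 0], 0],
  ],
)

```text
time: 6.2
eef_pos: [0.5485, 0.2305, 0.0138]
eef_rot: [3.142, 0.0, 2.591]
contact_force: [-0.0, -0.0, -0.8]
finger_gap: 0.0433
gripper_force: 20.0
```

```bash
python3 - <<'E'
from plan import *
plan([(None,None,110,.04,3),((.548,.2302,.09),148.4,90,.03,0),((.4462,.1015,.09),148.6,90,.045,0),((.4462,.1015,.007),148.6,60,.025,4)],((.548,.2302,.013),148.4))
grab('side','s3.png')
E
```

```text
t 6.2 [0.5485 0.2305 0.0138] 148.4 gap 0.0433 q [-0.48  0.73 -0.01  2.04  0.02  0.37  0.5 ]
[[110,[0,0,0],0],[110,[0,0,0],0],[110,[0,0,0],0],[90,[0.0,0.0,-0.026],0.0],[90,[0.0,0.0,-0.026],0.0],[90,[0.0,0.0,-0.025],0.0],[90,[0.005,-0.041,0.0],0.0],[90,[0.005,-0.041,0.0],0.0]]
[[90,[0.005,-0.04,0.0],0.0],[90,[0.004,-0.041,0.0],0.0],[60,[0.0,0.0,0.021],0.0],[60,[0.0,0.0,0.021],0.0],[60,[0.0,0.0,0.02],0.0],[60,[0.0,0.0,0.021],0.0],[60,[0,0,0],0],[60,[0,0,0],0]]
[[60,[0,0,0],0],[60,[0,0,0],0],[60,[0,0,0],0],[60,[0,0,0],0],[60,[0,0,0],0],[60,[0,0,0],0],[60,[0,0,0],0],[60,[0,0,0],0]]
end [0.4464 0.1013 0.007 ] 148.4
```

View pics/s3.png

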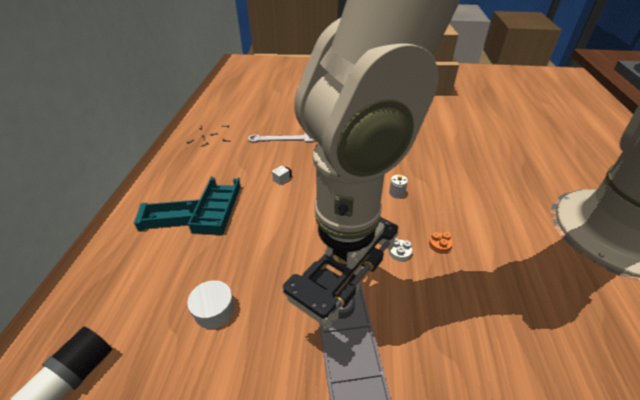

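step_arm(
  moves=[
    [110, [0, 0, 0], 0],
    [110, [0, 0, 0], 0],
    [110, [0, 0, 0], 0],
    [90, [0, 0, -0.026], 0],
    [90, [0, 0, -0.026], 0],
    [90, [0, 0, -0.025], 0],
    [90, [0.005, -0.041, 0], 0],
    [90, [0.005, -0.041, 0], 0],
  ],
)

```text
time: 7.25
eef_pos: [0.4966, 0.1654, 0.091]
eef_rot: [3.141, 0.001, 2.591]
contact_force: [1.0, -0.2, 0.2]
finger_gap: 0.06
gripper_force: 0.0
```

step_arm(
  moves=[
    [90, [0.005, -0.04, 0], 0],
    [60, [0.004, -0.041, 0], 0],
    [60, [0, 0, 0], 0],
    [60, [0, 0, 0.021], 0],
    [60, [0, 0, 0.021], 0],
    [60, [0, 0, 0.02], 0],
    [60, [0, 0, 0], 0],
    [60, [0, 0, 0], 0],
  ],
)

```text
time: 8.25
eef_pos: [0.4474, 0.102, 0.029]
eef_rot: [3.141, 0.0, 2.591]
contact_force: [0.5, 0.3, 0.3]
finger_gap: 0.0713
gripper_force: 0.0
```

```bash
python3 - <<'E'
from plan import *
p,d=grab('top','t4.png');s,_=grab('side')
a=cv2.resize(p[205:305,215:315],None,fx=4,fy=4,interpolation=cv2.INTER_CUBIC)
b=cv2.resize(s[190:390,300:500],None,fx=2,fy=2)
cv2.imwrite('pics/t4c.png',np.hstack([a,b])[:,:,::-1])
plan([])
E
```

```text
t 8.3 [0.4475 0.1019 0.0293] 148.4 gap 0.071 q [-0.34  0.63 -0.02  2.34  0.06  0.16  0.61]
end [0.4475 0.1019 0.0293] 148.4
```

View pics/t4c.png

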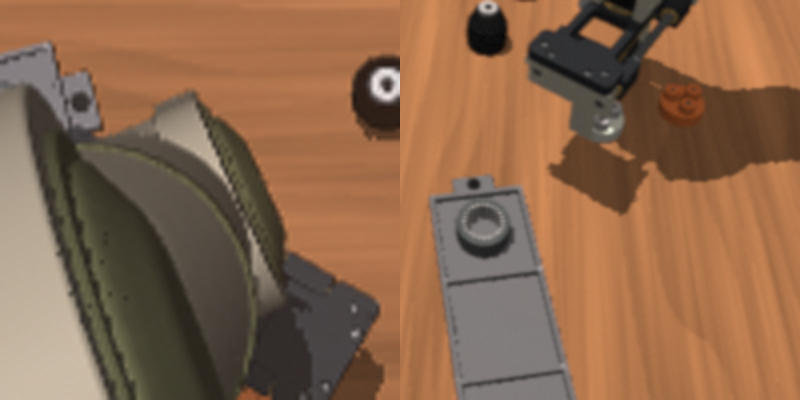

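Ring gear sits in the middle of the tab-end compartment; the gripper is around the carrier. Continue down and grip.

step_arm(
  moves=[
    [60, [0, 0, 0.012], 0],
    [60, [0, 0, 0.01], 0],
    [60, [0, 0, 0], 0],
    [60, [0, 0, 0], 0],
    [60, [0, 0, 0], 0],
    [130, [0, 0, 0], 0],
    [180, [0, 0, 0], 0],
    [180, [0, 0, 0], 0],
  ],
)

```text
time: 9.35
eef_pos: [0.447, 0.1016, 0.0067]
eef_rot: [3.141, 0.0, 2.591]
contact_force: [0.2, 0.0, 0.1]
finger_gap: 0.0455
gripper_force: 0.0
```

step_arm(
  moves=[
    [180, [0, 0, 0], 0],
    [180, [0, 0, 0], 0],
    [180, [0, 0, 0], 0],
    [180, [0, 0, -0.02], 0],
    [180, [0, 0, -0.03], 0],
    [180, [0, 0, -0.03], 0],
    [180, [0, 0, -0.02], 0],
    [180, [0, 0, 0], 0],
  ],
)

```text
time: 10.35
eef_pos: [0.4476, 0.1017, 0.1076]
eef_rot: [3.14, 0.002, 2.591]
contact_force: [0.2, -0.1, -0.7]
finger_gap: 0.0415
gripper_force: 20.0
```

```bash
python3 - <<'E'
from plan import *
_,_=s=grab('side')
cv2.imwrite('pics/s5.png',cv2.resize(s[0][100:300,300:500],None,fx=2.5,fy=2.5)[:,:,::-1])
plan([((.530,.3046,.106),148.6,180,.04,0),((.530,.3046,.026),148.6,180,.03,2),((.530,.3046,.0105),148.6,180,.01,3)],((.4464,.1013,.106),148.4))
E
```

```text
t 10.4 [0.4472 0.1016 0.1068] 148.4 gap 0.0413 q [-0.31  0.47 -0.05  2.3   0.06  0.37  0.61]
[[180,[0.006,0.036,0.0],0.0],[180,[0.006,0.036,0.0],0.0],[180,[0.006,0.036,0.0],0.0],[180,[0.006,0.036,0.0],0.0],[180,[0.006,0.036,0.0],0.0],[180,[0.005,0.037,0.0],0.0],[180,[0.0,0.0,0.027],0.0],[180,[0.0,0.0,0.027],0.0]]
[[180,[0.0,0.0,0.026],0.0],[180,[0,0,0],0],[180,[0,0,0],0],[180,[0.0,0.0,0.008],0.0],[180,[0.0,0.0,0.008],0.0],[180,[0,0,0],0],[180,[0,0,0],0],[180,[0,0,0],0]]
end [0.5303 0.3045 0.01  ] 148.4
```

View pics/s5.png

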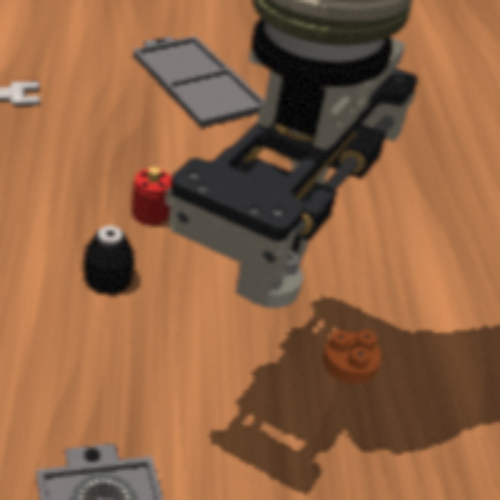

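Carrier is held, its disc showing at (285,290) between the fingers.

step_arm(
  moves=[
    [180, [0.006, 0.036, 0], 0],
    [180, [0.006, 0.036, 0], 0],
    [180, [0.006, 0.036, 0], 0],
    [180, [0.006, 0.036, 0], 0],
    [180, [0.006, 0.036, 0], 0],
    [180, [0.005, 0.037, 0], 0],
    [180, [0, 0, 0.027], 0],
    [180, [0, 0, 0.027], 0],
  ],
)

```text
time: 11.4
eef_pos: [0.5301, 0.3051, 0.0502]
eef_rot: [-3.14, -0.0, 2.592]
contact_force: [0.1, -0.3, -0.6]
finger_gap: 0.0413
gripper_force: 20.0
```

step_arm(
  moves=[
    [180, [0, 0, 0.026], 0],
    [180, [0, 0, 0], 0],
    [180, [0, 0, 0], 0],
    [180, [0, 0, 0.008], 0],
    [180, [0, 0, 0.008], 0],
    [180, [0, 0, 0], 0],
    [180, [0, 0, 0], 0],
    [180, [0, 0, 0], 0],
  ],
)

```text
time: 12.4
eef_pos: [0.5308, 0.3048, 0.0108]
eef_rot: [3.141, 0.0, 2.591]
contact_force: [-1.0, 0.4, -0.3]
finger_gap: 0.0413
gripper_force: 20.0
```

```bash
python3 - <<'E'
from plan import *
plan([(None,None,110,.04,3),((.5303,.3045,.11),148.4,90,.034,0),((.5588,-.0005,.11),148.6,60,.045,1),((.5588,-.0005,.010),148.6,60,.025,4),(None,None,180,.04,5)],((.5303,.3045,.010),148.4))
E
```

```text
t 12.4 [0.5308 0.3048 0.0108] 148.4 gap 0.0413 q [-0.61  0.75 -0.01  2.    0.02  0.4   0.39]
[[110,[0,0,0],0],[110,[0,0,0],0],[110,[0,0,0],0],[90,[0.0,0.0,-0.033],0.0],[90,[0.0,0.0,-0.034],0.0],[90,[0.0,0.0,-0.033],0.0],[60,[-0.026,-0.035,0.0],0.0],[60,[-0.026,-0.035,0.0],0.0]]
[[60,[-0.026,-0.035,0.0],0.0],[60,[-0.027,-0.035,0.0],0.0],[60,[-0.026,-0.035,0.0],0.0],[60,[-0.027,-0.035,0.0],0.0],[60,[-0.026,-0.035,0.0],0.0],[60,[0,0,0],0],[60,[0.0,0.0,0.02],0.0],[60,[0.0,0.0,0.02],0.0]]
[[60,[0.0,0.0,0.02],0.0],[60,[0.0,0.0,0.02],0.0],[60,[0.0,0.0,0.02],0.0],[60,[0,0,0],0],[60,[0,0,0],0],[60,[0,0,0],0],[60,[0,0,0],0],[180,[0,0,0],0]]
[[180,[0,0,0],0],[180,[0,0,0],0],[180,[0,0,0],0],[180,[0,0,0],0],[180,[0,0,0],0],[180,[0,0,0],0],[180,[0,0,0],0],[180,[0,0,0],0]]
end [ 0.5586 -0.0006  0.01  ] 148.4
```

step_arm(
  moves=[
    [110, [0, 0, 0], 0],
    [110, [0, 0, 0], 0],
    [110, [0, 0, 0], 0],
    [90, [0, 0, -0.033], 0],
    [90, [0, 0, -0.034], 0],
    [90, [0, 0, -0.033], 0],
    [60, [-0.026, -0.035, 0], 0],
    [60, [-0.026, -0.035, 0], 0],
  ],
)

```text
time: 13.4
eef_pos: [0.5385, 0.2175, 0.1113]
eef_rot: [3.141, 0.001, 2.592]
contact_force: [1.1, -0.2, -0.0]
finger_gap: 0.0705
gripper_force: 0.0
```

step_arm(
  moves=[
    [60, [-0.026, -0.035, 0], 0],
    [60, [-0.027, -0.035, 0], 0],
    [60, [-0.026, -0.035, 0], 0],
    [60, [-0.027, -0.035, 0], 0],
    [60, [-0.026, -0.035, 0], 0],
    [60, [0, 0, 0], 0],
    [60, [0, 0, 0.02], 0],
    [60, [0, 0, 0.02], 0],
  ],
)

```text
time: 14.4
eef_pos: [0.5595, 0.0008, 0.0705]
eef_rot: [3.14, 0.001, 2.592]
contact_force: [-0.7, -0.4, 0.1]
finger_gap: 0.0712
gripper_force: 0.0
```

```bash
python3 - <<'E'
from plan import *
s,_=grab('side')
cv2.imwrite('pics/s6.png',cv2.resize(s[100:400,250:500],None,fx=2,fy=2)[:,:,::-1])
plan([])
E
```

```text
t 14.4 [0.5583 0.0009 0.0682] 148.5 gap 0.0712 q [-0.06  0.62 -0.06  2.1   0.08  0.43  0.84]
end [0.5583 0.0009 0.0682] 148.5
```

View pics/s6.png

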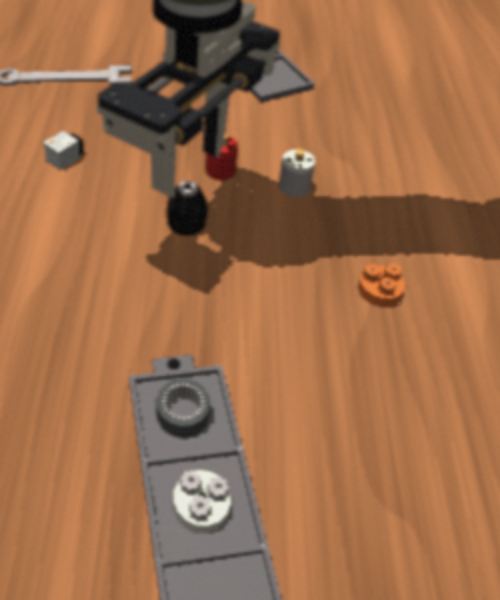

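Ring gear (183,405) and carrier (203,498) are flat and central; the gripper hangs over the chuck (187,208), clear of the red motor.

step_arm(
  moves=[
    [60, [0, 0, 0.02], 0],
    [60, [0, 0, 0.02], 0],
    [60, [0, 0, 0.02], 0],
    [60, [0, 0, 0], 0],
    [60, [0, 0, 0], 0],
    [60, [0, 0, 0], 0],
    [130, [0, 0, 0], 0],
    [180, [0, 0, 0], 0],
  ],
  newtons=25,
)

```text
time: 15.45
eef_pos: [0.5595, -0.0003, 0.011]
eef_rot: [3.141, 0.001, 2.591]
contact_force: [1.2, -0.5, -0.8]
finger_gap: 0.0557
gripper_force: 0.0
```

step_arm(
  moves=[
    [180, [0, 0, 0], 0],
    [180, [0, 0, 0], 0],
    [180, [0, 0, 0], 0],
    [180, [0, 0, -0.02], 0],
    [180, [0, 0, -0.03], 0],
    [180, [0, 0, -0.03], 0],
    [180, [0, 0, -0.02], 0],
    [180, [0, 0, 0], 0],
  ],
)

```text
time: 16.45
eef_pos: [0.5599, -0.0002, 0.1116]
eef_rot: [3.14, 0.002, 2.591]
contact_force: [0.2, 0.4, -2.2]
finger_gap: 0.0415
gripper_force: 25.0
```

```bash
python3 - <<'E'
from plan import *
s,_=grab('side')
cv2.imwrite('pics/s7.png',cv2.resize(s[60:300,250:500],None,fx=2,fy=2)[:,:,::-1])
plan([((.512,.3785,.11),148.6,180,.04,1),((.512,.3785,.030),148.6,180,.027,2),((.512,.3785,.0145),148.6,180,.01,3)],((.5586,-.0006,.110),148.4))
E
```

```text
t 16.5 [ 5.594e-01 -2.000e-04  1.106e-01] 148.4 gap 0.0414 q [-0.05  0.55 -0.07  2.07  0.07  0.52  0.85]
[[180,[0.024,0.03,0.0],0.0],[180,[0.024,0.03,0.0],0.0],[180,[0.024,0.03,0.0],0.0],[180,[0.024,0.03,0.0],0.0],[180,[0.024,0.03,0.0],0.0],[180,[0.024,0.03,0.0],0.0],[180,[0.024,0.03,0.0],0.0],[180,[0.023,0.029,0.0],0.0]]
[[180,[0.024,0.03,0.0],0.0],[180,[0.023,0.029,0.0],0.0],[180,[0,0,0],0],[180,[0.0,0.0,0.027],0.0],[180,[0.0,0.0,0.027],0.0],[180,[0.0,0.0,0.026],0.0],[180,[0,0,0],0],[180,[0,0,0],0]]
[[180,[0.0,0.0,0.008],0.0],[180,[0.0,0.0,0.008],0.0],[180,[0,0,0],0],[180,[0,0,0],0],[180,[0,0,0],0],[180,[0,0,0],0],[180,[0,0,0],0],[180,[0,0,0],0]]
end [0.512  0.3779 0.014 ] 148.4
```

View pics/s7.png

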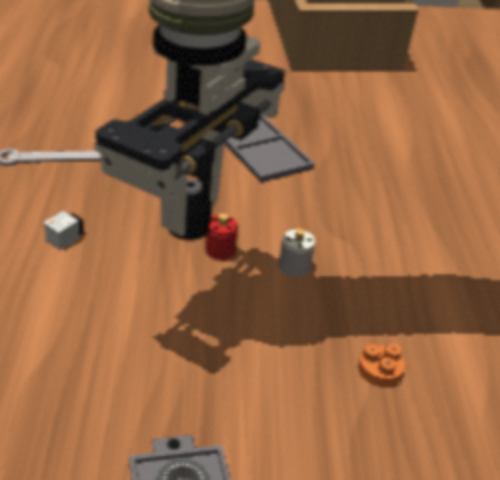

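Chuck is held upright between the fingers (193,210).

step_arm(
  moves=[
    [180, [0.024, 0.03, 0], 0],
    [180, [0.024, 0.03, 0], 0],
    [180, [0.024, 0.03, 0], 0],
    [180, [0.024, 0.03, 0], 0],
    [180, [0.024, 0.03, 0], 0],
    [180, [0.024, 0.03, 0], 0],
    [180, [0.024, 0.03, 0], 0],
    [180, [0.023, 0.029, 0], 0],
  ],
)

```text
time: 17.5
eef_pos: [0.5206, 0.3043, 0.1089]
eef_rot: [-3.139, -0.001, 2.591]
contact_force: [0.7, 0.4, -3.0]
finger_gap: 0.0415
gripper_force: 25.0
```

step_arm(
  moves=[
    [180, [0.024, 0.03, 0], 0],
    [180, [0.023, 0.029, 0], 0],
    [180, [0, 0, 0], 0],
    [180, [0, 0, 0.027], 0],
    [180, [0, 0, 0.027], 0],
    [180, [0, 0, 0.026], 0],
    [180, [0, 0, 0], 0],
    [180, [0, 0, 0], 0],
  ],
)

```text
time: 18.5
eef_pos: [0.5126, 0.3777, 0.0307]
eef_rot: [-3.141, 0.0, 2.59]
contact_force: [0.4, 0.4, -2.4]
finger_gap: 0.0417
gripper_force: 25.0
```

step_arm(
  moves=[
    [180, [0, 0, 0.008], 0],
    [180, [0, 0, 0.008], 0],
    [180, [0, 0, 0], 0],
    [180, [0, 0, 0], 0],
    [180, [0, 0, 0], 0],
    [110, [0, 0, 0], 0],
    [110, [0, 0, 0], 0],
    [110, [0, 0, 0], 0],
  ],
)

```text
time: 19.5
eef_pos: [0.5125, 0.3783, 0.0148]
eef_rot: [3.141, 0.0, 2.591]
contact_force: [0.5, -0.6, 0.2]
finger_gap: 0.0529
gripper_force: 0.0
```

```bash
python3 - <<'E'
from plan import *
plan([((.512,.3779,.12),148.4,100,.035,0),((.4428,-.070,.12),73.4,80,.045,1),((.4428,-.070,.065),73.4,80,.025,2)],((.512,.3779,.014),148.4))
E
```

```text
t 19.5 [0.5125 0.3783 0.0148] 148.4 gap 0.0529 q [-0.72  0.76 -0.    1.94  0.01  0.44  0.29]
[[100,[0.0,0.0,-0.026],0.0],[100,[0.0,0.0,-0.027],0.0],[100,[0.0,0.0,-0.026],0.0],[100,[0.0,0.0,-0.027],0.0],[80,[-0.016,-0.038,0.0],0.12],[80,[-0.02,-0.036,0.0],0.12],[80,[-0.025,-0.033,0.0],0.12],[80,[-0.028,-0.03,0.0],0.12]]
[[80,[-0.032,-0.026,0.0],0.12],[80,[-0.035,-0.022,0.0],0.12],[80,[-0.037,-0.018,0.0],0.12],[80,[-0.039,-0.014,0.0],0.12],[80,[-0.04,-0.009,0.0],0.12],[80,[-0.041,-0.004,0.0],0.11],[80,[-0.041,0.001,0.0],0.12],[80,[0,0,0],0]]
[[80,[0.0,0.0,0.018],0.0],[80,[0.0,0.0,0.018],0.0],[80,[0.0,0.0,0.019],0.0],[80,[0,0,0],0],[80,[0,0,0],0],[80,[0,0,0],0],[80,[0,0,0],0],[80,[0,0,0],0]]
end [ 0.4426 -0.0699  0.065 ] 73.3
```

step_arm(
  moves=[
    [100, [0, 0, -0.026], 0],
    [100, [0, 0, -0.027], 0],
    [100, [0, 0, -0.026], 0],
    [100, [0, 0, -0.027], 0],
    [80, [-0.016, -0.038, 0], 0.12],
    [80, [-0.02, -0.036, 0], 0.12],
    [80, [-0.025, -0.033, 0], 0.12],
    [80, [-0.028, -0.03, 0], 0.12],
  ],
)

```text
time: 20.5
eef_pos: [0.4869, 0.2141, 0.1209]
eef_rot: [3.141, 0.0, 2.107]
contact_force: [1.2, -0.2, -0.6]
finger_gap: 0.0641
gripper_force: 0.0
```

step_arm(
  moves=[
    [80, [-0.032, -0.026, 0], 0.12],
    [80, [-0.035, -0.022, 0], 0.12],
    [80, [-0.037, -0.018, 0], 0.12],
    [80, [-0.039, -0.014, 0], 0.12],
    [80, [-0.04, -0.009, 0], 0.12],
    [80, [-0.041, -0.004, 0], 0.11],
    [80, [-0.041, 0.001, 0], 0.12],
    [80, [0, 0, 0], 0],
  ],
)

```text
time: 21.5
eef_pos: [0.4429, -0.0723, 0.121]
eef_rot: [3.141, 0.001, 1.275]
contact_force: [0.1, 1.1, 0.1]
finger_gap: 0.0633
gripper_force: 0.0
```

```bash
python3 - <<'E'
from plan import *
s,_=grab('side','s8.png')
plan([((.4428,-.070,.065),73.4,80,.025,1),((.4428,-.070,.009),73.4,80,.02,1)])
E
```

```text
t 21.6 [ 0.4433 -0.0706  0.1209] 73.3 gap 0.064 q [-0.16  0.45  0.27  2.32 -0.31  0.4   0.07]
[[80,[0.0,0.0,0.019],0.0],[80,[0.0,0.0,0.018],0.0],[80,[0.0,-0.001,0.019],0.0],[80,[0,0,0],0],[80,[0.0,0.0,0.019],0.0],[80,[0.0,0.0,0.018],0.0],[80,[0.0,0.0,0.019],0.0],[80,[0,0,0],0]]
end [ 0.4423 -0.0704  0.0089] 73.3
```

View pics/s8.png

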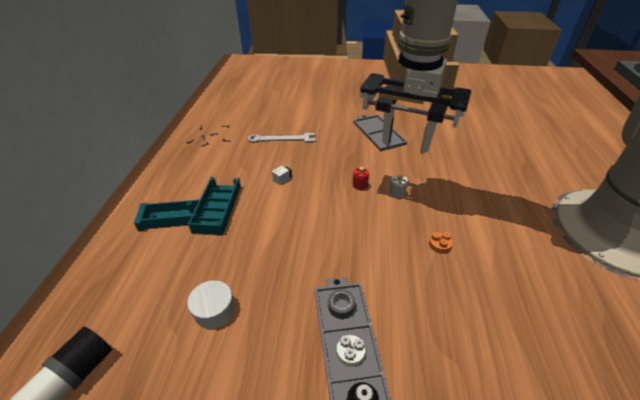

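The long tray holds ring (342,303), carrier (351,350) and chuck (364,393); the gripper is over the motor (399,187).

step_arm(
  moves=[
    [80, [0, 0, 0.019], 0],
    [80, [0, 0, 0.019], 0],
    [80, [0, 0, 0.018], 0],
    [80, [0, 0, 0], 0],
    [80, [0, 0, 0.019], 0],
    [80, [0, 0, 0.018], 0],
    [80, [0, 0, 0.018], 0],
    [80, [0, 0, 0], 0],
  ],
)

```text
time: 22.55
eef_pos: [0.4437, -0.069, 0.01]
eef_rot: [-3.139, -0.0, 1.282]
contact_force: [0.0, -0.1, 0.6]
finger_gap: 0.0636
gripper_force: 0.0
```

step_arm(
  moves=[
    [80, [0, 0, 0], 0],
    [80, [0, 0, 0], 0],
    [140, [0, 0, 0], 0],
    [190, [0, 0, 0], 0],
    [190, [0, 0, 0], 0],
    [190, [0, 0, 0], 0],
    [190, [0, 0, 0], 0],
    [190, [0, 0, 0], 0],
  ],
)

```text
time: 23.55
eef_pos: [0.4438, -0.0697, 0.0102]
eef_rot: [-3.141, 0.0, 1.281]
contact_force: [-0.4, 0.2, 4.6]
finger_gap: 0.0359
gripper_force: 25.0
```

```bash
python3 - <<'E'
from plan import *
plan([((.4428,-.0699,.11),73.3,190,.025,0),((.4974,-.3538,.11),73.3,190,.04,0),((.4974,-.3538,.030),73.3,190,.027,2),((.4974,-.3538,.0145),73.3,190,.01,3)],((.4428,-.0699,.009),73.3))
E
```

```text
t 23.6 [ 0.4438 -0.0697  0.0102] 73.4 gap 0.0359 q [-0.03  0.68  0.09  2.38 -0.53  0.11  0.28]
[[190,[0.0,0.0,-0.02],0.0],[190,[0.0,0.0,-0.02],0.0],[190,[0.0,0.0,-0.02],0.0],[190,[0.0,0.0,-0.02],0.0],[190,[0.0,0.0,-0.021],0.0],[190,[-0.032,0.017,0.0],0.0],[190,[-0.032,0.017,0.0],0.0],[190,[-0.032,0.017,0.0],0.0]]
[[190,[-0.032,0.017,0.0],0.0],[190,[-0.032,0.016,0.0],0.0],[190,[-0.032,0.017,0.0],0.0],[190,[-0.032,0.016,0.0],0.0],[190,[-0.032,0.017,0.0],0.0],[190,[0.0,0.0,0.027],0.0],[190,[0.0,0.0,0.027],0.0],[190,[0.0,0.0,0.026],0.0]]
[[190,[0,0,0],0],[190,[0,0,0],0],[190,[0.0,0.0,0.008],0.0],[190,[0.0,0.0,0.008],0.0],[190,[0,0,0],0],[190,[0,0,0],0],[190,[0,0,0],0],[190,[0,0,0],0]]
end [ 0.4976 -0.3536  0.014 ] 73.3
```

step_arm(
  moves=[
    [190, [0, 0, -0.02], 0],
    [190, [0, 0, -0.02], 0],
    [190, [0, 0, -0.02], 0],
    [190, [0, 0, -0.02], 0],
    [190, [0, 0, -0.021], 0],
    [190, [-0.032, 0.017, 0], 0],
    [190, [-0.032, 0.017, 0], 0],
    [190, [-0.032, 0.017, 0], 0],
  ],
)

```text
time: 24.55
eef_pos: [0.4653, -0.1771, 0.111]
eef_rot: [-3.14, 0.0, 1.281]
contact_force: [-0.1, -0.7, -1.8]
finger_gap: 0.036
gripper_force: 25.0
```

```bash
python3 - <<'E'
from plan import *
s,_=grab('side')
cv2.imwrite('pics/s9.png',cv2.resize(s[40:260,240:520],None,fx=2,fy=2)[:,:,::-1])
plan([((.4974,-.3538,.11),73.3,190,.04,0),((.4974,-.3538,.030),73.3,190,.027,1),((.4974,-.3538,.0135),73.3,190,.01,3),(None,None,120,.1,3)])
E
```

```text
t 24.6 [ 0.4665 -0.1824  0.1114] 73.2 gap 0.0356 q [ 0.02  0.52  0.34  2.22 -0.38  0.45  0.37]
[[190,[-0.031,0.016,0.0],0.0],[190,[-0.031,0.016,0.0],0.0],[190,[-0.031,0.016,0.0],0.0],[190,[-0.031,0.016,0.001],0.0],[190,[-0.031,0.015,0.0],0.0],[190,[0.0,0.0,0.027],0.0],[190,[0.0,0.0,0.027],0.0],[190,[0.0,0.0,0.026],0.0]]
[[190,[0,0,0],0],[190,[0.0,0.0,0.008],0.0],[190,[0.0,0.0,0.009],0.0],[190,[0,0,0],0],[190,[0,0,0],0],[190,[0,0,0],0],[120,[0,0,0],0],[120,[0,0,0],0]]
[[120,[0,0,0],0],[120,[0,0,0],0],[120,[0,0,0],0],[120,[0,0,0],0],[120,[0,0,0],0],[120,[0,0,0],0],[120,[0,0,0],0],[120,[0,0,0],0]]
end [ 0.4972 -0.3537  0.0134] 73.2
```

View pics/s9.png

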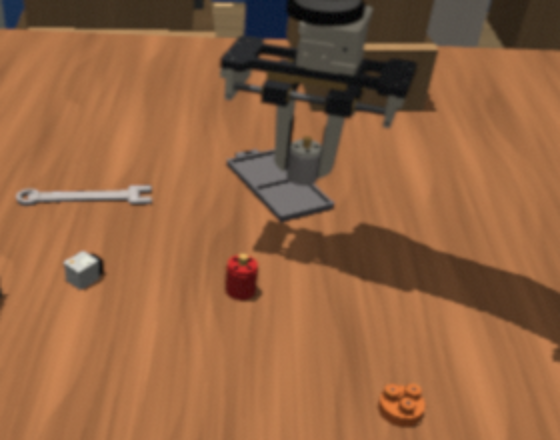

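Motor held upright (307,160), motion still settling; I continue with the earlier rows.

step_arm(
  moves=[
    [190, [-0.032, 0.017, 0], 0],
    [190, [-0.032, 0.016, 0], 0],
    [190, [-0.032, 0.017, 0], 0],
    [190, [-0.032, 0.016, 0], 0],
    [190, [-0.032, 0.017, 0], 0],
    [190, [0, 0, 0.027], 0],
    [190, [0, 0, 0.027], 0],
    [190, [0, 0, 0.026], 0],
  ],
)

```text
time: 25.6
eef_pos: [0.4985, -0.3529, 0.0298]
eef_rot: [-3.14, -0.0, 1.281]
contact_force: [0.3, -0.9, -2.5]
finger_gap: 0.0353
gripper_force: 25.0
```

step_arm(
  moves=[
    [190, [0, 0, 0], 0],
    [190, [0, 0, 0.008], 0],
    [190, [0, 0, 0], 0],
    [190, [0, 0, 0], 0],
    [190, [0, 0, 0], 0],
    [190, [0, 0, 0], 0],
    [190, [0, 0, 0], 0],
    [190, [0, 0, 0], 0],
  ],
)

```text
time: 26.6
eef_pos: [0.499, -0.3534, 0.0231]
eef_rot: [-3.141, 0.0, 1.281]
contact_force: [0.3, 0.8, -1.9]
finger_gap: 0.0354
gripper_force: 25.0
```

step_arm(
  moves=[
    [190, [0, 0, 0.005], 0],
    [190, [0, 0, 0.004], 0],
    [190, [0, 0, 0], 0],
    [190, [0, 0, 0], 0],
    [190, [0, 0, 0], 0],
    [120, [0, 0, 0], 0],
    [120, [0, 0, 0], 0],
    [120, [0, 0, 0], 0],
  ],
)

```text
time: 27.6
eef_pos: [0.499, -0.3534, 0.0141]
eef_rot: [-3.141, 0.0, 1.281]
contact_force: [-0.5, -0.3, 0.3]
finger_gap: 0.0491
gripper_force: 0.0
```

```bash
python3 - <<'E'
from plan import *
s=manip.sense();p=np.array(s['eef_pos'])
plan([(p+[0,0,.09],None,120,.03,0),((.7077,-.0913,p[2]+.09),54.5,110,.045,2),((.7077,-.0913,.008),54.5,110,.02,4),(None,None,220,.1,4)])
E
```

```text
t 27.6 [ 0.499  -0.3534  0.0141] 73.4 gap 0.0491 q [ 0.37  0.76  0.23  2.01 -0.4   0.42  0.62]
[[120,[0.0,0.0,-0.03],0.0],[120,[0.0,0.0,-0.03],0.0],[120,[0.0,0.0,-0.03],0.0],[110,[0.039,0.016,0.0],0.04],[110,[0.039,0.014,0.0],0.04],[110,[0.04,0.012,0.0],0.04],[110,[0.041,0.011,0.0],0.04],[110,[0.041,0.009,0.0],0.04]]
[[110,[0.041,0.008,0.0],0.04],[110,[0.041,0.006,0.0],0.04],[110,[0.042,0.004,0.0],0.05],[110,[0,0,0],0],[110,[0,0,0],0],[110,[0.0,0.0,0.019],0.0],[110,[0.0,0.0,0.019],0.0],[110,[0.0,0.0,0.019],0.0]]
[[110,[0.0,0.0,0.02],0.0],[110,[0.0,0.0,0.019],0.0],[110,[0,0,0],0],[110,[0,0,0],0],[110,[0,0,0],0],[110,[0,0,0],0],[220,[0,0,0],0],[220,[0,0,0],0]]
[[220,[0,0,0],0],[220,[0,0,0],0],[220,[0,0,0],0],[220,[0,0,0],0],[220,[0,0,0],0],[220,[0,0,0],0],[220,[0,0,0],0],[220,[0,0,0],0]]
end [ 0.7077 -0.0912  0.0081] 54.5
```

step_arm(
  moves=[
    [120, [0, 0, -0.03], 0],
    [120, [0, 0, -0.03], 0],
    [120, [0, 0, -0.03], 0],
    [110, [0.039, 0.016, 0], 0.04],
    [110, [0.039, 0.014, 0], 0.04],
    [110, [0.04, 0.012, 0], 0.04],
    [110, [0.041, 0.011, 0], 0.04],
    [110, [0.041, 0.009, 0], 0.04],
  ],
)

```text
time: 28.6
eef_pos: [0.6302, -0.1878, 0.104]
eef_rot: [-3.141, 0.0, 1.08]
contact_force: [0.1, 0.4, 0.1]
finger_gap: 0.053
gripper_force: 0.0
```

step_arm(
  moves=[
    [110, [0.041, 0.008, 0], 0.04],
    [110, [0.041, 0.006, 0], 0.04],
    [110, [0.042, 0.004, 0], 0.05],
    [110, [0, 0, 0], 0],
    [110, [0, 0, 0], 0],
    [110, [0, 0, 0.019], 0],
    [110, [0, 0, 0.019], 0],
    [110, [0, 0, 0.019], 0],
  ],
)

```text
time: 29.6
eef_pos: [0.7069, -0.0916, 0.045]
eef_rot: [-3.14, 0.001, 0.95]
contact_force: [0.8, 0.3, 0.5]
finger_gap: 0.0533
gripper_force: 0.0
```

```bash
python3 - <<'E'
from plan import *
s,_=grab('side');t,_=grab('top')
a=cv2.resize(s[40:220,220:420],None,fx=2,fy=2)
b=cv2.resize(t[220:300,400:490],None,fx=4,fy=4,interpolation=cv2.INTER_CUBIC)
a=cv2.copyMakeBorder(a,0,max(0,b.shape[0]-a.shape[0]),0,0,0);b=cv2.copyMakeBorder(b,0,a.shape[0]-b.shape[0],0,0,0)
cv2.imwrite('pics/s10.png',np.hstack([a,b])[:,:,::-1])
plan([])
E
```

```text
t 29.7 [ 0.7059 -0.091   0.0437] 54.5 gap 0.0531 q [-0.21  0.83  0.44  1.76 -0.53  0.68 -0.1 ]
end [ 0.7059 -0.091   0.0437] 54.5
```

View pics/s10.png

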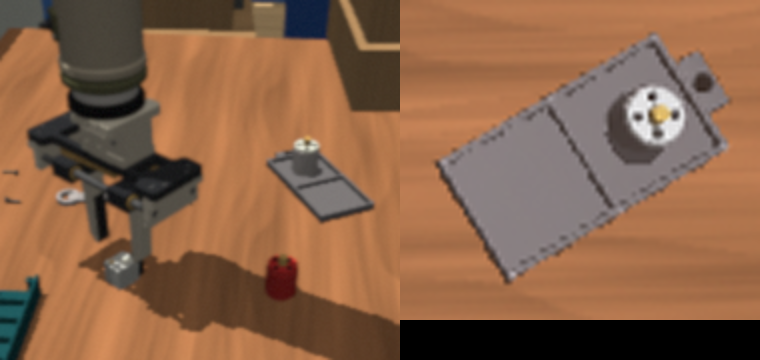

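Motor stands centred in the tab-end compartment (about (640,125) in the right crop); the gripper is over the switch (122,268).

step_arm(
  moves=[
    [110, [0, 0, 0.018], 0],
    [110, [0, 0, 0.016], 0],
    [110, [0, 0, 0], 0],
    [110, [0, 0, 0], 0],
    [110, [0, 0, 0], 0],
    [150, [0, 0, 0], 0],
    [220, [0, 0, 0], 0],
    [220, [0, 0, 0], 0],
  ],
  newtons=20,
)

```text
time: 30.7
eef_pos: [0.7078, -0.0911, 0.0131]
eef_rot: [-3.141, 0.0, 0.951]
contact_force: [1.2, -0.7, 0.5]
finger_gap: 0.0276
gripper_force: 0.2
```

step_arm(
  moves=[
    [220, [0, 0, 0], 0],
    [220, [0, 0, 0], 0],
    [220, [0, 0, 0], 0],
    [220, [0, 0, -0.02], 0],
    [220, [0, 0, -0.03], 0],
    [220, [0, 0, -0.03], 0],
    [220, [0, 0, -0.02], 0],
    [220, [0, 0, 0], 0],
  ],
)

```text
time: 31.7
eef_pos: [0.7086, -0.0912, 0.1149]
eef_rot: [3.14, -0.001, 0.951]
contact_force: [-0.3, -0.4, -1.1]
finger_gap: 0.0258
gripper_force: 20.0
```

```bash
python3 - <<'E'
from plan import *
s,_=grab('side')
cv2.imwrite('pics/s11.png',cv2.resize(s[40:240,220:420],None,fx=2.5,fy=2.5)[:,:,::-1])
a=np.radians(-125.5);C=np.array([.4614,-.2868])-.006*np.array([np.cos(a),np.sin(a)]);print(C)
z=manip.sense()['eef_pos'][2]
plan([((*C,z),54.5,220,.04,1),((*C,.030),54.5,220,.027,2),((*C,.0138),54.5,220,.01,3)])
E
```

```text
[ 0.46488422 -0.28191531]
t 31.8 [ 0.7078 -0.0909  0.1134] 54.5 gap 0.0258 q [-0.25  0.75  0.5   1.73 -0.48  0.78 -0.14]
[[220,[-0.037,-0.011,0.0],0.0],[220,[-0.037,-0.011,0.0],0.0],[220,[-0.037,-0.011,0.0],0.0],[220,[-0.037,-0.011,0.0],0.0],[220,[-0.037,-0.011,0.0],0.0],[220,[-0.037,-0.011,0.0],0.0],[220,[-0.037,-0.01,0.0],0.0],[220,[-0.038,-0.011,0.0],0.0]]
[[220,[0,0,0],0],[220,[0.0,0.0,0.021],0.0],[220,[0.0,0.0,0.021],0.0],[220,[0.0,0.0,0.021],0.0],[220,[0.0,0.0,0.02],0.0],[220,[0,0,0],0],[220,[0,0,0],0],[220,[0.0,0.0,0.008],0.0]]
[[220,[0.0,0.0,0.009],0.0],[220,[0,0,0],0],[220,[0,0,0],0],[220,[0,0,0],0],[220,[0,0,0],0],[220,[0,0,0],0],[220,[0,0,0],0],[220,[0,0,0],0]]
end [ 0.4645 -0.2822  0.0134] 54.5
```

View pics/s11.png

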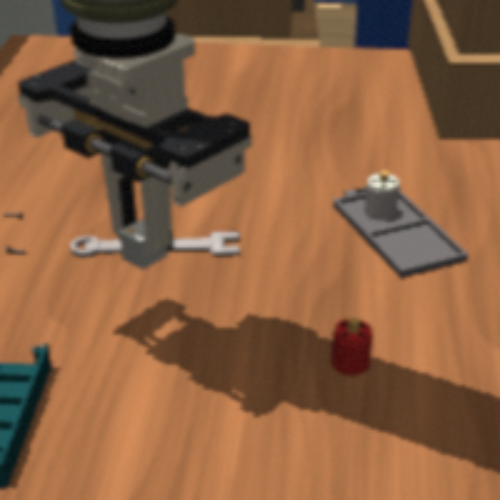

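Switch is held level (145,240).

step_arm(
  moves=[
    [220, [-0.037, -0.011, 0], 0],
    [220, [-0.037, -0.011, 0], 0],
    [220, [-0.037, -0.011, 0], 0],
    [220, [-0.037, -0.011, 0], 0],
    [220, [-0.037, -0.011, 0], 0],
    [220, [-0.037, -0.011, 0], 0],
    [220, [-0.037, -0.01, 0], 0],
    [220, [-0.038, -0.011, 0], 0],
  ],
)

```text
time: 32.75
eef_pos: [0.4628, -0.2825, 0.112]
eef_rot: [-3.139, 0.001, 0.951]
contact_force: [0.4, 0.2, -0.9]
finger_gap: 0.0257
gripper_force: 20.0
```

step_arm(
  moves=[
    [220, [0, 0, 0], 0],
    [220, [0, 0, 0.021], 0],
    [220, [0, 0, 0.021], 0],
    [220, [0, 0, 0.021], 0],
    [220, [0, 0, 0.02], 0],
    [220, [0, 0, 0], 0],
    [220, [0, 0, 0], 0],
    [220, [0, 0, 0], 0],
  ],
)

```text
time: 33.75
eef_pos: [0.4648, -0.2823, 0.0307]
eef_rot: [3.141, 0.0, 0.951]
contact_force: [-0.2, -0.1, 0.8]
finger_gap: 0.0258
gripper_force: 20.0
```

step_arm(
  moves=[
    [220, [0, 0, 0.007], 0],
    [220, [0, 0, 0.006], 0],
    [220, [0, 0, 0], 0],
    [220, [0, 0, 0], 0],
    [220, [0, 0, 0], 0],
    [220, [0, 0, 0], 0],
    [220, [0, 0, 0], 0],
    [220, [0, 0, 0], 0],
  ],
)

```text
time: 34.75
eef_pos: [0.4643, -0.2822, 0.0171]
eef_rot: [-3.141, 0.0, 0.951]
contact_force: [-0.1, 0.8, -0.9]
finger_gap: 0.0258
gripper_force: 20.0
```

step_arm(
  moves=[
    [175, [0, 0, 0], 0],
    [160, [0, 0, 0], 0],
    [160, [0, 0, 0], 0],
    [160, [0, 0, 0], 0],
    [160, [0, 0, -0.015], 0],
    [160, [0, 0, -0.03], 0],
    [160, [0, 0, -0.04], 0],
    [160, [0, 0, -0.03], 0],
  ],
)

```text
time: 35.75
eef_pos: [0.4644, -0.2824, 0.1345]
eef_rot: [3.141, 0.0, 0.951]
contact_force: [1.0, 0.0, -1.1]
finger_gap: 0.0346
gripper_force: 0.0
```

step_arm(
  moves=[
    [160, [0.04, 0, 0], 0],
    [160, [0.05, 0, 0], 0],
    [160, [0.05, 0, 0], 0],
    [160, [0.05, 0, 0], 0],
    [160, [0.04, 0, 0], 0],
    [160, [0, 0, 0], 0],
    [160, [0, 0, 0], 0],
    [160, [0, 0, 0], 0],
  ],
)

```text
time: 36.75
eef_pos: [0.5973, -0.0965, 0.1326]
eef_rot: [-3.141, 0.001, 0.949]
contact_force: [-0.6, -0.0, 0.6]
finger_gap: 0.0349
gripper_force: 0.0
```

```bash
python3 - <<'E'
from plan import *
s,_=grab('side');t,_=grab('top')
a=cv2.resize(t[205:305,120:250],None,fx=3,fy=3,interpolation=cv2.INTER_CUBIC)
b=cv2.resize(t[205:305,395:495],None,fx=3,fy=3,interpolation=cv2.INTER_CUBIC)
c=s[100:400,20:460];c=np.hstack([c,np.zeros((300,690-440,3),np.uint8)])
e=cv2.resize(s[105:155,345:415],None,fx=3.5,fy=3.5);c[:e.shape[0],442:442+e.shape[1]]=e
cv2.imwrite('pics/f.png',np.vstack([np.hstack([a,b]),c])[:,:,::-1])
plan([])
E
```

```text
t 36.9 [ 0.5975 -0.0963  0.1324] 54.4 gap 0.0345 q [-0.27  0.62  0.51  1.98 -0.47  0.67 -0.08]
end [ 0.5975 -0.0963  0.1324] 54.4
```

View pics/f.png

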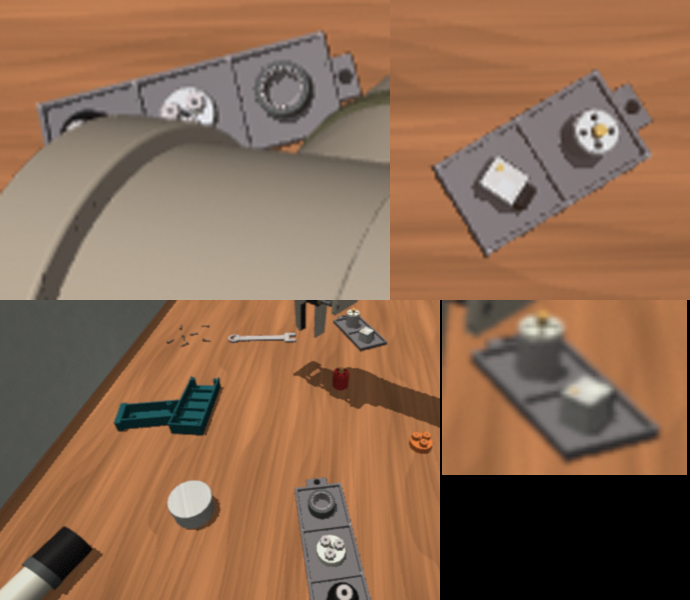

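All five parts stand flat and central: ring (322,502), carrier (331,548) and chuck (343,592) in the long tray, motor and switch in the short tray (top right crop). Bystanders look unmoved.

```bash
python3 -c "
from rig import manip
print(manip.hand_in())"
```

```text
the job is handed in; nothing more can be done
None
```

Both kits are made up and the job is handed in: all five parts stand upright near the middle of their asked-for compartments, the bystanders look unmoved in the last pictures, and the clock read about 37 s; the hand-in returned no verdict.

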